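# Load and start the dowel-boring station

### The arm

A 7-joint arm with a two-finger parallel gripper is mounted at the origin on the work surface. World frame = base frame: x ahead of the robot, y to its left, z up, the work surface at z = 0. Lengths are in mm, angles in rad, forces in N, time in s.
With the tool pointing down it reaches from about 350 to 900 mm from the base axis. Payload 19.9 kg.
Tool frame: the origin (TCP) lies midway between the tips of the shut fingers; the grasp point (between the pads) lies 19 mm behind it (ctrl.hold_point_z is the distance from the TCP to the grasp point, in mm); z points along the fingers, y is the line along which they close (so a half turn about z gives the same grasp; the last joint's range is limited). The gripper opens to 94 mm and grips with 3 to 60 N. Pads are 16 mm wide; open, the fingers measure 119 mm over their backs; the gripper's body (75 mm by 177 mm) begins 78 mm behind the grasp point.
Start: joints at [1.204, 0.417, -0.01, 1.614, 0.005, 1.111, -0.053], TCP at [200.035, -592.102, 205.425] pointing down, gripper open.
Joint ranges: [-2.81, 2.81], [-0.39, 2.02], [-1.27, 1.25], [0.06, 2.57], [-1.19, 4.33], [0.19, 2], [-2.82, 2.82]. Speed limits (rad/s): [1.89, 1.89, 2.39, 2.39, 3.01, 3.01, 3.01].

### API

Orientations are given as a unit quaternion [w, x, y, z].
In Python, from rig import ctrl gives the robot as it stands.
- The arm moves only by the tool send_rows, never from a script. Its arguments are lists of equal length, an entry for each row: "offset": the shift along the tool's x, y, z scaled (see below), a list of three; "twist": the turn about the tool's z scaled (see below). In form: {"offset": [[x, y, z], ...], "twist": [twist, ...]}. A call has 1 to 5 rows; each row is the pose to reach, as a shift and turn from the pose commanded when the call began, along the tool's axes at that moment; what a row does not reach only later rows make up. The controller multiplies each number of a shift by 0.1 m and each number of a turn by pi/4 rad. A row lasts 1/10 s, in which the tool goes at most 50 mm and 8.59 degrees, less where a joint would pass 70% of its speed; a pose out of reach is approached as far as the arm can. A call with a number of a shift or a turn outside -1 to 1 is refused whole. A call with a gripper value outside its range is refused whole. "fingers" is the opening, from -1 (shut) to 1 (fully open), set as the call begins (left out, the last holds). The fingers move at their own pace and stop on an object; "force" is the grip in N (left out, the last holds). Time passes only in rows, so rows that repeat a pose let the fingers close. It gives the time, the measured TCP pose, the force, the opening and the grip force at its end, in the units of the state.
- ctrl.state(): the state, without advancing time (a new reading comes with each control period).
- ctrl.read_camera(name): name is "side" or "top"; returns the picture (384x512x3 uint8, red, green, blue); there is no depth.
- ctrl.camera_params(name): a dict with "camera_matrix" (3x3 intrinsics, pixels), "R" (3x3) and "t" (3): a world point X has camera coordinates R X + t. Camera axes: x right, y down, z forward; pixel columns grow to the right and rows downward; lengths in mm; the calibration is good to about 2 mm. A picture is of the moment at which its call begins. camera_params takes no time and is no camera call.
- ctrl.hand_in(): hands the job in; it is judged then, once.
The state is a dict: "time_s": time; "joint_pos": joint angles; "joint_velocities": joint speeds; "joint_efforts": joint torques, N m; "tool_pos": TCP position; "eef_rot": TCP orientation; "force": force on the tool from outside, world axes, zero at the start; "torque": the same for the moment, N m; "finger_gap": finger opening in mm; "gripper_force": force on a finger pad.
Only numpy, scipy, OpenCV 4.12 (cv2) and the standard library are available. Lean on these libraries where they do the work, as an engineer would, in place of code of your own. Each camera call takes 0.05 s, during which the arm holds its last target. There are 200 camera calls.

### The job

Take the block that has a tenon out of the stock tray and set it down (do not drop it) squarely in the middle of the nest on the indexing table, tenon pointing outward, then let go and press the bar key to clamp it. Then turn the table counter-clockwise by its post until it rests in the detent with the tenon facing the drill, and after that press the square key and then the small round key, each one fully down by itself and let up again. Never press the large mushroom key, and leave the two plain blocks, the glue bottle and the tin where they are.

Things in the scene. Friction and masses are not known exactly. Their poses are not given: they have to be found in the camera images.
- block: tenoned block, brown wood, 60 long x 38 wide x 45 high, 0.06 kg: body 44 long, and on one end a stub tenon 16 long, 14 thick, 29 high (8 to 37 above the underside). Origin: underside, centre of the 60 x 38 outline; +x points to the tenon (body x -30 to +14, tenon +14 to +30), z up. It starts lying along one of the three tray slots
- tenon_end (a point): centre of the tenon's end face, 30 from the block's origin along its +x and 22.5 up
- plain_a: plain wooden block without tenon, 60 x 38 x 45 (x y z), loose in a tray slot; origin centre of underside. Leave it there
- plain_b: a second plain block, the same as plain_a. Leave it there
- tray: fixed wooden tray, 152 (x) x 170 (y), 59 high, left or right of the station; origin: centre of underside. Three open-topped slots along x, at y = -54, 0, +54, each 136 x 46 inside; floor 6 thick, walls 8 thick, 8 higher than the blocks' tops. Only at the blocks' ends is there room for fingers (about 38 each)
- station: fixed dowel-boring station; origin: the round table's axis at bench level, z up. A round base of 200 diameter under the table; towards +x a bed 110 wide, to x = +310, carrying a horizontal motor with a drill pointing back at the table (x +125 to +290, y +-35, top 100 above the bench)
- indexer (a joint): angle of the round table (flat disc, 230 diameter, top 42 above the bench) about the station's z; rad, counter-clockwise from above positive, stops at -0.6 and 1.9. Friction holds it anywhere (1.2 N at the post); a spring ball draws it into a detent within 0.1 rad of 0 (nest towards station -y) and of 1.571 (work: nest towards the drill at station +x), in or out about 6 N at the post
- nest (a point): centre of the nest floor on top of the indexing table, 45 from its axis, turning with it; +x points radially outward, z up. The nest is two upright steel stops, at x = -38 and +38 (each 10 thick, 44 wide, 53 high), 66 apart inside; its two y sides are open, so the fingers must stand at the y sides
- post_top (a point): centre of the top of the table's handle: an upright black round post, 20 diameter, 50 high above the disc, 85 from the table's axis, beyond the axis from the nest. Grip it and walk it round its arc
- keybox: fixed grey box, 150 x 150, 45 high, with four black spring keys in a 2 x 2 square, 68 apart; any key can be at any of the four places. Origin: centre of its underside. It stands on the other side from the tray
- top_bar (a point): centre of the top of the bar key: oblong cap 16 (x) x 44 (y); 68 above the bench when up, moves straight down with the key
- key_bar (a joint): travel of that key, m: 0 up, 0.006 fully down (about 5 N, first movement at about 1 N); springs back
- top_square (a point): centre of the top of the square key: cap 28 x 28; 68 above the bench when up, moves straight down with the key
- key_square (a joint): travel of that key, m: 0 up, 0.006 fully down (about 5 N, first movement at about 1 N); springs back
- top_small (a point): centre of the top of the small round key: cap 20 diameter; 68 above the bench when up, moves straight down with the key
- key_small (a joint): travel of that key, m: 0 up, 0.006 fully down (about 5 N, first movement at about 1 N); springs back
- top_mush (a point): centre of the top of the large round mushroom key: cap 42 diameter; must not be pressed; 68 above the bench when up, moves straight down with the key
- key_mush (a joint): travel of that key, m: 0 up, 0.006 fully down (about 5 N, first movement at about 1 N); springs back
- glue: bystander: standing yellow glue bottle, 60 diameter, 150 high; origin centre of underside
- tin: bystander: standing tin, 72 diameter, 75 high; origin centre of underside
There are look-alikes about, which are no part of the job. Leave any pink or red look-alike of the block alone.

How it is judged (in metres and radians):
On the way, in this order (a step that is already met when the one before it is completed fails the run):
1. the tenoned block stands squarely in the nest, tenon outward, released, with the table not yet turned to the drill (x of block in the frame of nest between -0.007 and 0.007 m and y of block in the frame of nest between -0.01 and 0.01 m and z of block in the frame of nest between -0.005 and 0.005 m and x of tenon_end in the frame of nest above 0.02 m and angle between the x axis of block and the x axis of nest, either way round below 0.2 rad and angle between block's own z axis and vertical below 0.08 rad and contact force between block and the fingers below 0.1 N and linear speed of block below 0.02 m/s and value of joint indexer between -0.6 and 0.6 rad), for 0.2 s.
2. the bar key alone is pressed fully down, block in the nest, table not yet turned to the drill (value of joint key_bar above 0.004 m and value of joint each of key_square, key_small, key_mush below 0.002 m and x of block in the frame of nest between -0.007 and 0.007 m and y of block in the frame of nest between -0.01 and 0.01 m and z of block in the frame of nest between -0.005 and 0.005 m and x of tenon_end in the frame of nest above 0.02 m and angle between the x axis of block and the x axis of nest, either way round below 0.2 rad and angle between block's own z axis and vertical below 0.08 rad and value of joint indexer between -0.6 and 0.6 rad), for 0.05 s.
3. the table, with the block in the nest, rests in the work detent, and the fingers are off it (value of joint indexer between 1.5108 and 1.6308 rad and x of block in the frame of nest between -0.007 and 0.007 m and y of block in the frame of nest between -0.01 and 0.01 m and z of block in the frame of nest between -0.005 and 0.005 m and x of tenon_end in the frame of nest above 0.02 m and angle between the x axis of block and the x axis of nest, either way round below 0.2 rad and angle between block's own z axis and vertical below 0.08 rad and contact force between station and the fingers below 0.1 N and velocity of joint indexer between -0.05 and 0.05 rad/s and value of joint each of key_bar, key_square, key_small, key_mush below 0.0015 m), for 0.2 s.
4. the square key alone is pressed fully down (value of joint key_square above 0.004 m and value of joint each of key_bar, key_small, key_mush below 0.002 m and value of joint indexer between 1.5108 and 1.6308 rad and x of block in the frame of nest between -0.007 and 0.007 m and y of block in the frame of nest between -0.01 and 0.01 m and z of block in the frame of nest between -0.005 and 0.005 m and x of tenon_end in the frame of nest above 0.02 m and angle between the x axis of block and the x axis of nest, either way round below 0.2 rad and angle between block's own z axis and vertical below 0.08 rad), for 0.05 s.
5. all keys are up again (value of joint each of key_bar, key_square, key_small, key_mush below 0.0015 m), for 0.05 s.
6. the small round key alone is pressed fully down (value of joint key_small above 0.004 m and value of joint each of key_bar, key_square, key_mush below 0.002 m and value of joint indexer between 1.5108 and 1.6308 rad and x of block in the frame of nest between -0.007 and 0.007 m and y of block in the frame of nest between -0.01 and 0.01 m and z of block in the frame of nest between -0.005 and 0.005 m and x of tenon_end in the frame of nest above 0.02 m and angle between the x axis of block and the x axis of nest, either way round below 0.2 rad and angle between block's own z axis and vertical below 0.08 rad), for 0.05 s.
At the end, for the whole second after the job is handed in: The block stands upright in the nest within 7 mm along and 10 mm across of its centre and 0.2 rad of square, tenon outward, released and at rest; the table is within 0.06 rad of the work detent; all four keys are up; the plain blocks, glue bottle and tin are within 20 mm of where they started (all of step 5 and x of block in the frame of nest between -0.007 and 0.007 m and y of block in the frame of nest between -0.01 and 0.01 m and z of block in the frame of nest between -0.005 and 0.005 m and x of tenon_end in the frame of nest above 0.02 m and angle between the x axis of block and the x axis of nest, either way round below 0.2 rad and angle between block's own z axis and vertical below 0.08 rad and contact force between block and the fingers below 0.1 N and linear speed of block below 0.02 m/s and value of joint indexer between 1.5108 and 1.6308 rad and distance of each of plain_a, plain_b, glue, tin from where it was at the start of the episode below 0.02 m); the robot touches nothing.
It fails at once if the mushroom key is pressed over 2 mm, or two keys are down together (value of joint key_mush above 0.002 m or value of joint each of key_bar, key_square above 0.002 m or value of joint each of key_bar, key_small above 0.002 m or value of joint each of key_square, key_small above 0.002 m).
It fails at once if the bar key is pressed while the block is not in the nest (value of joint key_bar above 0.003 m and not (x of block in the frame of nest between -0.007 and 0.007 m and y of block in the frame of nest between -0.01 and 0.01 m and z of block in the frame of nest between -0.005 and 0.005 m and x of tenon_end in the frame of nest above 0.02 m and angle between the x axis of block and the x axis of nest, either way round below 0.2 rad and angle between block's own z axis and vertical below 0.08 rad)).
It fails at once if the square or small round key is pressed while the table is not in the work detent (value of joint any of key_square, key_small above 0.003 m and not (value of joint indexer between 1.5108 and 1.6308 rad)).
It fails at once if the block is dropped (falls free faster than 0.5 m/s, about 13 mm) (linear speed of block above 0.5 m/s and contact force between block and the fingers below 0.05 N).
It fails at once if a bystander is displaced by more than 20 mm (distance of any of plain_a, plain_b, glue, tin from where it was at the start of the episode above 0.02 m).
It also fails if it takes over 72 s, if anything falls off the work surface, if the arm or the gripper's body presses on something with over 40 N, if the wrist force passes 120 N, or if a joint passes its speed limit or range.

## Working session

There is one attempt and no reset: what is moved stays moved. The work goes in short steps, Python scripts to look and compute and a tool call to move; the robot and the scene stay as the last step left them, time stands still between calls to the robot, and variables do not carry over. Pictures are saved under pics/ and viewed, at most 10 in all, crops included, and the job is handed in when it is done.

Besides the shell and the picture viewer there is one more tool, called after "Call:" by a JSON object that holds its "method" and its "body", one argument or row to a line. send_rows: Moves the arm, as the interface text tells. Its arguments: {"type":"object","properties":{"offset":{"type":"array"},"twist":{"type":"array"},"fingers":{"type":"number"},"force":{"type":"number"}},"required":["offset","twist"]}

```bash
mkdir -p pics; ls; python3 - <<'E'
from rig import ctrl
import cv2,numpy as np
for n in("top","side"):
    im=ctrl.read_camera(n); np.save(f"pics/{n}0.npy",im); cv2.imwrite(f"pics/{n}0.png",im[:,:,::-1])
    p=ctrl.camera_params(n); R=np.array(p["R"]);print(n,p["camera_matrix"],R.round(3).tolist(),(-R.T@np.array(p["t"])).round(1))
s=ctrl.state();print(s["tool_pos"],s["eef_rot"],s["finger_gap"],s["time_s"],ctrl.hold_point_z)
E
```

```text
pics
top [[367.78688166   0.         251.81072336]
 [  0.         367.78688166 188.34684343]
 [  0.           0.           1.        ]] [[-0.012, -1.0, 0.02], [-0.998, 0.01, -0.068], [0.068, -0.02, -0.997]] [ 404.1   59.1 1196.1]
side [[469.45976482   0.         261.63368874]
 [  0.         469.45976482 188.88310208]
 [  0.           0.           1.        ]] [[-0.968, -0.25, 0.009], [-0.132, 0.479, -0.868], [0.213, -0.842, -0.496]] [ 188.6 1128.7  726.9]
[ 199.91975801 -591.82223825  204.92024972] [-5.09242869e-04  9.86763158e-01  1.62167193e-01 -1.09654435e-04] 94.3958269523224 0.1 18.8
```

View pics/top0.png

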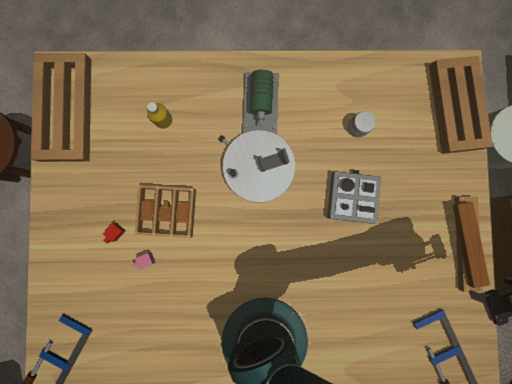

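View pics/side0.png

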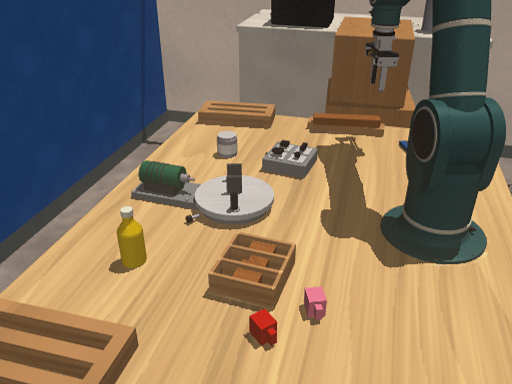

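The top view shows the tray at (165,210) with three brown blocks, the table at (259,166) with nest (272,160) and post (232,173), and the keybox at (355,197). The tin is at (363,124) and the glue at (157,113). Things that could be taken for the block are the three brown tray blocks (about (148,210), (165,210), (182,210)), the red look-alike (113,232) and the pink one (144,260). I'll check the tray in a close crop.

```bash
python3 - <<'E'
import cv2,numpy as np
t=np.load("pics/top0.npy")[:,:,::-1]; s=np.load("pics/side0.npy")[:,:,::-1]
c=lambda im,x,y,w,h,W,H:cv2.resize(im[y:y+h,x:x+w],(W,H),interpolation=cv2.INTER_CUBIC)
a=np.hstack([c(t,132,178,66,66,330,330),c(t,215,118,88,88,440,330)[:, :440]])
b=np.hstack([c(t,324,164,62,62,260,260),c(s,205,228,100,80,325,260),c(s,255,130,72,100,185,260)])
cv2.imwrite("pics/crop1.png",np.vstack([a,b]))
E
```

```text
(no output)
```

View pics/crop1.png

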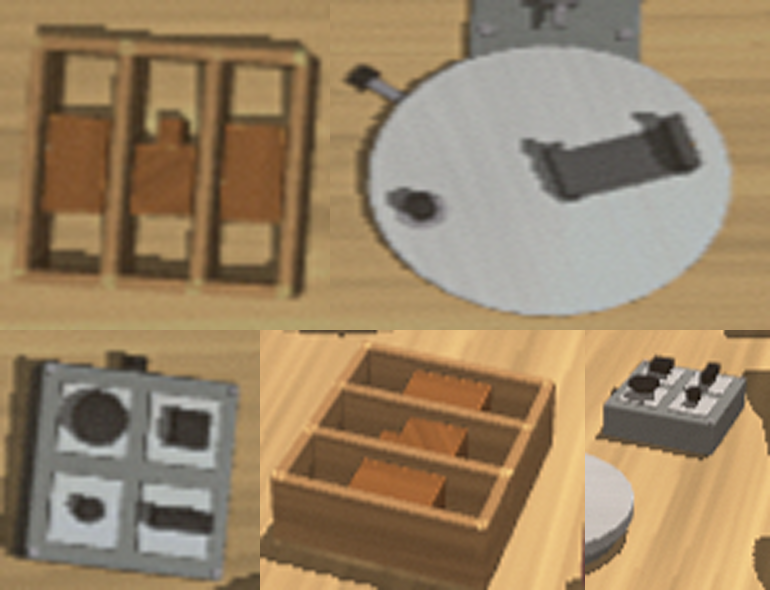

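The middle tray block (crop (165,170), full frame about (165,212)) has the tenon, pointing up in the image. The other two are plain, so I take the middle one. Keys: mushroom top-left, square top-right, small round bottom-left, bar bottom-right. Next I measure poses.

```bash
cat > h.py <<'E'
from rig import ctrl
import numpy as np, cv2
P={n:ctrl.camera_params(n) for n in("top","side")}
def ray(n,uv,z):
    p=P[n];R=np.array(p["R"]);c=-R.T@np.array(p["t"])
    d=R.T@np.linalg.solve(np.array(p["camera_matrix"]),[uv[0],uv[1],1.]);return (c+d*(z-c[2])/d[2])[:2]
def pose():
    s=ctrl.state();w,x,y,z=s["eef_rot"];return np.array(s["tool_pos"]),2*np.arctan2(y,x),s
def go(X,yaw=None):  # total offset (scaled) and twist; yaw of tool x, mod pi
    p,a,s=pose();d=np.array(X,float)-p;c,n=np.cos(a),np.sin(a)
    o=np.array([c*d[0]+n*d[1], n*d[0]-c*d[1], -d[2]])/100
    t=0 if yaw is None else -((yaw-a+np.pi/2)%np.pi-np.pi/2)/(np.pi/4)
    print("at",p.round(1),"yaw",round(a,3),"F",np.round(s["force"],1),"gap",round(s["finger_gap"],1),"t",round(s["time_s"],1),"-> off",o.round(3),"twist",round(t,3))
def cap(n,f=None):
    im=ctrl.read_camera(n)
    if f: cv2.imwrite(f,im[:,:,::-1])
    return im
def blobs(mask,amin=20):
    k,l,st,ce=cv2.connectedComponentsWithStats(mask.astype(np.uint8),connectivity=4)
    return [(st[i],ce[i],cv2.minAreaRect(np.argwhere(l==i)[:,::-1].astype(np.float32))) for i in range(1,k) if st[i,4]>=amin]
E
python3 - <<'E'
from h import *
im=np.load("pics/top0.npy");hsv=cv2.cvtColor(im,cv2.COLOR_RGB2HSV);g=im.max(2).astype(int)
H,S,V=[hsv[:,:,i].astype(int) for i in range(3)]
def roi(m,x0,y0,x1,y1):
    o=np.zeros(m.shape,bool);o[y0:y1,x0:x1]=m[y0:y1,x0:x1];return o
def show(name,m,z,amin=20):
    for st,ce,r in blobs(m,amin):
        c=ray("top",np.array(r[0]),z);print(name,st,ce.round(1),"rect",np.round(r[0],1),np.round(r[1],1),round(r[2],1),"world",c.round(1),"cen",ray("top",ce,z).round(1))
print("tray px",im[212,165],im[212,148],im[190,143],im[240,165],im[212,157])
show("grey box",roi((S<45)&(V>60),324,164,386,230),45,100)
show("dark key",roi((V<75),332,172,382,222),68)
show("disc",roi((S<50)&(V>130),215,118,303,206),42,200)
show("dark tab",roi((V<95),225,135,292,195),92)
for p,q in(((166,212),"mid"),((148,212),"L"),((183,212),"R")):print(q,hsv[p[1],p[0]])
show("blk",roi((S>165),137,185,196,240),51)
show("green",roi((H>50)&(H<90)&(S>80),235,60,285,130),80,50)
m=roi((S<50)&(V>130),215,118,303,206).astype(np.uint8)
c=max(cv2.findContours(m,0,1)[0],key=cv2.contourArea);e=cv2.fitEllipse(cv2.convexHull(c));print(e,ray("top",e[0],42))
E
```

```text
tray px [120  81  48] [130  84  47] [69 53 33] [179 146 101] [77 60 40]
grey box [ 330  172   51   52 1981] [354.6 197.7] rect [354.8 197. ] [47.2 48. ] 5.4 world [ 451.9 -288.6] cen [ 449.5 -287.8]
dark key [332 172   2  19  28] [332.3 179.4] rect [332.5 181. ] [18.  1.] 90.0 world [ 501.1 -213.8] cen [ 506.1 -213.4]
dark key [341 178  14  13 131] [347.  184.4] rect [347.  184.5] [13.  11.6] 26.6 world [ 489.8 -258.6] cen [ 490.1 -258.6]
dark key [364 183  10   9  80] [368.4 186.8] rect [368.5 187. ] [8. 9.] 90.0 world [ 481.4 -325.2] cen [ 481.9 -324.8]
dark key [342 204   7   5  29] [344.6 206. ] rect [345. 206.] [6. 4.] 0.0 world [ 423.5 -250.4] cen [ 423.4 -249.3]
dark key [359 206  16   6  73] [366.4 208.6] rect [366.5 208.6] [15.5  4.5] 7.1 world [ 414.8 -316.8] cen [ 414.8 -316.4]
disc [ 223  130   72   72 3549] [257.3 166.3] rect [258.5 165.5] [71. 71.] 90.0 world [554.9  13.5] cen [552.3  17.3]
dark tab [254 148  35  23 407] [272.2 160. ] rect [271.1 158.8] [17.4 31.3] 71.6 world [568.4 -23. ] cen [564.6 -26.2]
dark tab [227 169   9   8  51] [231.6 172.1] rect [231.8 171.8] [9.2 5.7] 45.0 world [530.1  96.4] cen [529.1  96.7]
mid [ 14 161 122]
L [ 13 163 130]
R [ 14 169 131]
((258.5432434082031, 165.63931274414062), (71.91021728515625, 72.47427368164062), 102.05247497558594) [554.42571436  13.36787703]
```

```bash
python3 - <<'E'
from h import *
im=np.load("pics/top0.npy");hsv=cv2.cvtColor(im,cv2.COLOR_RGB2HSV)
A=np.array([554.4,13.4])
for z in(42,67,92):
    q=ray("top",(231.7,172),z);d=A-q;print(z,q.round(1),np.hypot(*d).round(1),"nest yaw",np.arctan2(d[1],d[0]).round(3))
H,S,V=[hsv[:,:,i].astype(int) for i in range(3)]
m=np.zeros(S.shape,bool);m[185:240,137:196]=((S>140)&(V>105)&(H<18))[185:240,137:196]
for st,ce,r in blobs(m,25):print(st,ce.round(1),np.round(r[0],1),np.round(r[1],1),round(r[2],1),ray("top",r[0],51).round(1))
np.set_printoptions(linewidth=250)
print("V");print(V[196:224,155:176]);print("S");print(S[196:224:2,155:176])
im2=np.load("pics/side0.npy");c=cv2.resize(im2[150:225,190:280],(720,600),interpolation=cv2.INTER_CUBIC);cv2.imwrite("pics/nestside.png",c[:,:,::-1])
c=cv2.resize(im[140:190,220:300],(800,500),interpolation=cv2.INTER_CUBIC);cv2.imwrite("pics/nesttop.png",c[:,:,::-1])
E
```

```text
42 [535.   98.3] 87.1 nest yaw -1.346
67 [532.2  97.4] 86.9 nest yaw -1.312
92 [529.4  96.6] 86.9 nest yaw -1.278
[141 201  14  20 229] [146.8 210.4] [147.2 210.6] [12.6 19.4] 3.8 [416.5 360. ]
[158 202  14  19 188] [164.3 212.4] [164.8 211.2] [12.4 18.8] 5.7 [413.9 305.7]
[176 203  14  20 231] [182.3 212. ] [182.5 212.2] [12.5 19. ] 4.8 [410.4 251.1]
V
[[138 157 139  95  71  74 111 160 173 173 172 173 172 174 175 173 124 104 142 153 117]
 [139 154 130  88  70  67 112 161 176 175 173 172 172 175 176 174 127 114 147 156 118]
 [140 154 126  85  72  70 114 166 181 183 181 181 181 181 180 179 128 114 145 156 115]
 [143 157 117  77  68  74 133 174 174 167 172 171 169 180 182 182 130 116 148 155 113]
 [142 158 118  82  68  72 134 175 135 103 102 100 106 154 179 180 136 127 151 159 110]
 [140 155 116  77  67  75 144 175 134 103 102 107 103 104 151 180 132 128 150 154 104]
 [142 159 117  78  68  77 161 185 145 123 131 129 126  90  89 160 138 128 151 143  95]
 [145 156 109  73  68  81 152 183 145 122 124 128 127  84  73 159 134 133 152 141  99]
 [149 157 109  76  66  66 104 154 136 123 120 12
[... 2213 characters left out ...]
33]
 [127 129 130 133 164 165 165 164 160 167 155 160 165 167 158 162 156 131 125 121 135]
 [132 131 135 145 153 163 168 162 156 159 162 156 169 161 164 161 145 127 130 122 113]
 [126 125 123 160 165 169 162 162 166 165 153 161 158 161 165 161 143 128 130 133 129]
 [131 125 139 148 161 163 168 162 157 158 169 162 157 158 158 170 138 127 127 129 117]
 [127 127 133 147 165 163 166 160 156 162 164 162 164 164 159 149 129 127 130 124 130]
 [129 130 124 163 161 157 161 160 164 167 162 164 163 163 166 153 128 129 128 130 121]
 [131 131 122 164 160 153 149 153 153 150 147 151 159 156 155 156 129 130 128 127 131]
 [124 141 113 133 117 113 110 111 113 112 110 109 107 111 114 116 125 128 127 132 128]]
```

View pics/nesttop.png

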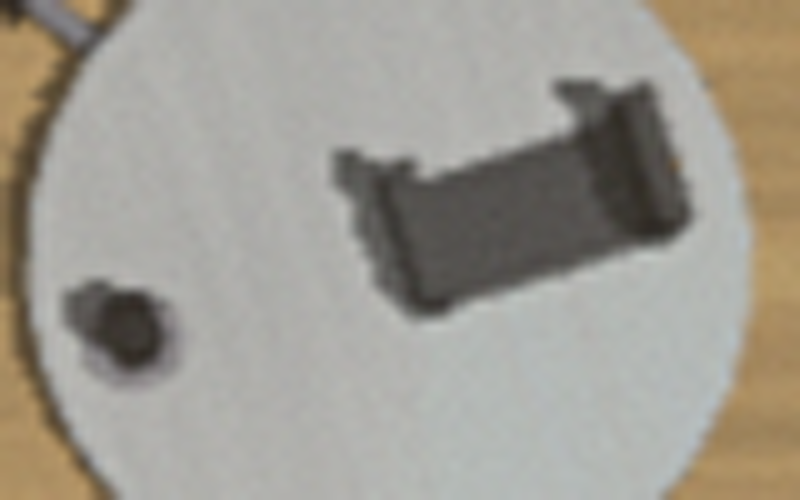

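The nest crop shows a post top disc near px (233,172.4) with its shadow at upper left. The nest plate's lower edge runs from px (262.5,170.5) to (283.5,164), about 17° above image right. I'll check the implied nest pose by projecting its corners.

```bash
python3 - <<'E'
from h import *
def px(n,X):
    p=P[n];c=np.array(p["R"])@X+np.array(p["t"]);q=np.array(p["camera_matrix"])@c;return q[:2]/q[2]
A=np.array([554.4,13.4])
print("post top",ray("top",(233.05,172.35),92))
for yaw in(-1.25,-1.29):
    u=np.array([np.cos(yaw),np.sin(yaw)]);v=np.array([-u[1],u[0]])
    f=lambda r,y,z:((px("top",np.r_[A+u*r+v*y,z])-[220,140]+.45)*10).round()
    print(yaw,"post",f(-85,0,92),f(-85,0,42))
    print(" outer stop top",[f(45+x,y,95).tolist() for x in(33,43) for y in(22,-22)],"\n outer base inner",[f(78,y,42).tolist() for y in(22,-22)],
     "\n inner stop top",[f(45+x,y,95).tolist() for x in(-33,-43) for y in(22,-22)],"\n inner base",[f(12-10*k,y,42).tolist() for k in (0,1) for y in(22,-22)])
# tray middle slot, block estimates in world
for u,v in((158.7,207),(172-.5,206.5),(158,220.5),(170.5,220.6)):print("blk top corner",ray("top",(u,v),51).round(1))
go([413.9,305.7,150],-1.66)
E
```

```text
post top [528.25027152  92.52906962]
-1.25 post [130. 330.] [135. 348.]
 outer stop top [[616.0, 87.0], [664.0, 224.0], [647.0, 77.0], [695.0, 213.0]] 
 outer base inner [[599.0, 117.0], [645.0, 247.0]] 
 inner stop top [[410.0, 157.0], [458.0, 294.0], [379.0, 168.0], [427.0, 305.0]] 
 inner base [[403.0, 183.0], [449.0, 314.0], [373.0, 194.0], [419.0, 324.0]]
-1.29 post [126. 320.] [132. 338.]
 outer stop top [[622.0, 96.0], [665.0, 234.0], [653.0, 87.0], [696.0, 225.0]] 
 outer base inner [[605.0, 125.0], [646.0, 257.0]] 
 inner stop top [[413.0, 158.0], [456.0, 296.0], [382.0, 167.0], [424.0, 306.0]] 
 inner base [[406.0, 184.0], [446.0, 316.0], [376.0, 193.0], [416.0, 326.0]]
blk top corner [427.2 324.6]
blk top corner [428.3 285.1]
blk top corner [385.6 326.5]
blk top corner [384.8 288.1]
at [ 199.9 -591.8  204.9] yaw 0.326 F [-0.1  0.1 -0.1] gap 94.4 t 0.1 -> off [ 4.9   -7.818  0.549] twist -1.472
```

View pics/nestside.png

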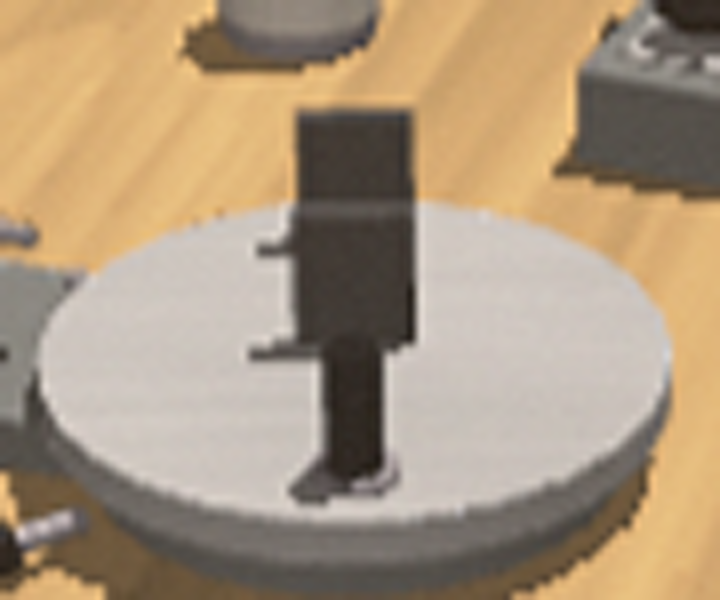

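The side crop shows the post in front of the stops, edge-on, with crop columns 295–415. The projected corners agree with the top picture for nest yaw ≈ -1.275. Moving now towards the tray.

Call:
{"method": "send_rows", "body": {
  "offset": [
    [0.92, -0.99, 0],
    [0.92, -0.99, 0],
    [0.92, -0.99, 0]
  ],
  "twist": [0, 0, 0],
  "fingers": 1
}}

```text
time_s: 0.4
tool_pos: [256.5, -466.1, 205.0]
eef_rot: [-0.001, 0.987, 0.163, -0.0]
force: [1.1, -0.7, 1.1]
finger_gap: 94.2
gripper_force: 0.0
```

Call:
{"method": "send_rows", "body": {
  "offset": [
    [0.92, -0.99, 0],
    [0.92, -0.99, 0],
    [0.92, -0.99, 0]
  ],
  "twist": [0, 0, 0]
}}

```text
time_s: 0.7
tool_pos: [311.8, -342.7, 205.3]
eef_rot: [-0.0, 0.987, 0.163, -0.0]
force: [0.3, -0.8, -0.5]
finger_gap: 94.2
gripper_force: 0.0
```

Call:
{"method": "send_rows", "body": {
  "offset": [
    [0.92, -0.99, 0],
    [0.92, -0.99, 0],
    [0.92, -0.99, 0]
  ],
  "twist": [0, 0, 0]
}}

```text
time_s: 1.0
tool_pos: [367.1, -219.6, 205.5]
eef_rot: [-0.0, 0.987, 0.163, -0.0]
force: [1.2, -1.0, -0.4]
finger_gap: 93.9
gripper_force: 0.0
```

Call:
{"method": "send_rows", "body": {
  "offset": [
    [0.92, -0.99, 0],
    [0.92, -0.99, 0],
    [0.92, -0.99, 0]
  ],
  "twist": [0, 0, 0]
}}

```text
time_s: 1.3
tool_pos: [422.6, -96.2, 205.6]
eef_rot: [-0.0, 0.987, 0.163, 0.0]
force: [-0.0, -0.3, -0.7]
finger_gap: 93.8
gripper_force: 0.0
```

Call:
{"method": "send_rows", "body": {
  "offset": [
    [0.31, -0.97, 0],
    [0.31, -0.97, 0],
    [0.31, -0.97, 0]
  ],
  "twist": [0, 0, 0]
}}

```text
time_s: 1.6
tool_pos: [419.8, 7.9, 205.6]
eef_rot: [-0.0, 0.986, 0.166, 0.0]
force: [-0.2, -1.2, 0.1]
finger_gap: 94.2
gripper_force: 0.0
```

Call:
{"method": "send_rows", "body": {
  "offset": [
    [0.31, -0.97, 0],
    [0.31, -0.97, 0],
    [0.31, -0.97, 0]
  ],
  "twist": [0, 0, 0]
}}

```text
time_s: 1.9
tool_pos: [418.0, 109.5, 205.7]
eef_rot: [-0.001, 0.986, 0.165, 0.0]
force: [-0.1, -1.2, -1.1]
finger_gap: 93.8
gripper_force: 0.0
```

Call:
{"method": "send_rows", "body": {
  "offset": [
    [0.31, -0.97, 0],
    [0.31, -0.97, 0],
    [0.31, -0.97, 0]
  ],
  "twist": [0, 0, 0]
}}

```text
time_s: 2.2
tool_pos: [416.0, 211.4, 205.6]
eef_rot: [-0.001, 0.986, 0.165, 0.0]
force: [-0.1, -1.1, -0.1]
finger_gap: 93.9
gripper_force: 0.0
```

Call:
{"method": "send_rows", "body": {
  "offset": [
    [0.31, -0.97, 0],
    [0.31, -0.97, 0],
    [0.31, -0.97, 0]
  ],
  "twist": [0, 0, 0]
}}

```text
time_s: 2.5
tool_pos: [413.8, 313.1, 205.4]
eef_rot: [-0.001, 0.986, 0.165, -0.0]
force: [-0.1, -0.9, 0.4]
finger_gap: 93.7
gripper_force: 0.0
```

Call:
{"method": "send_rows", "body": {
  "offset": [
    [0, 0, 0],
    [0, 0, 0],
    [0, 0, 0],
    [0, 0, 0]
  ],
  "twist": [-0.755, -0.755, -0.755, -0.755]
}}

```text
time_s: 2.9
tool_pos: [415.5, 307.2, 205.2]
eef_rot: [0.0, 0.895, 0.446, -0.0]
force: [0.5, -0.2, -0.3]
finger_gap: 94.3
gripper_force: 0.0
```

Call:
{"method": "send_rows", "body": {
  "offset": [
    [0, 0, 0],
    [0, 0, 0],
    [0, 0, 0],
    [0, 0, 0],
    [0, 0, 0]
  ],
  "twist": [-0.755, -0.755, -0.755, -0.755, -0.755]
}}

```text
time_s: 3.4
tool_pos: [415.5, 307.2, 205.1]
eef_rot: [-0.0, 0.727, 0.687, -0.0]
force: [0.1, -0.5, -0.4]
finger_gap: 93.3
gripper_force: 0.0
```

```bash
python3 - <<'E'
from h import *
go([414.3,305.6,80],1.51); print(np.round(pose()[2]["joint_pos"],2))
E
```

```text
at [415.5 307.2 205.1] yaw 1.514 F [ 0.1 -0.5 -0.4] gap 93.3 t 3.4 -> off [-0.016 -0.011  1.251] twist 0.005
[ 0.11  0.37 -0.98  1.86  0.34  1.1  -1.06]
```

Call:
{"method": "send_rows", "body": {
  "offset": [
    [-0.016, -0.011, 0.5],
    [-0.016, -0.011, 1.0],
    [-0.016, -0.011, 1.0]
  ],
  "twist": [0.005, 0.005, 0.005]
}}

```text
time_s: 3.7
tool_pos: [411.7, 304.0, 100.9]
eef_rot: [-0.001, 0.73, 0.683, -0.004]
force: [0.4, -0.5, 0.8]
finger_gap: 94.0
gripper_force: 0.0
```

Call:
{"method": "send_rows", "body": {
  "offset": [
    [0, 0, 0.2],
    [0, 0, 0.4],
    [0, 0, 0.55],
    [0, 0, 0.55]
  ],
  "twist": [0, 0, 0, 0]
}}

```text
time_s: 4.1
tool_pos: [414.0, 306.3, 50.4]
eef_rot: [-0.0, 0.73, 0.684, -0.001]
force: [-1.0, -0.9, 1.0]
finger_gap: 93.9
gripper_force: 0.0
```

Call:
{"method": "send_rows", "body": {
  "offset": [
    [0, 0, 0.18],
    [0, 0, 0.36],
    [0, 0, 0.36]
  ],
  "twist": [0, 0, 0]
}}

```text
time_s: 4.4
tool_pos: [413.9, 306.3, 14.4]
eef_rot: [-0.0, 0.729, 0.684, -0.001]
force: [-0.5, -0.9, -0.4]
finger_gap: 93.9
gripper_force: 0.0
```

Call:
{"method": "send_rows", "body": {
  "offset": [
    [0, 0, 0],
    [0, 0, 0],
    [0, 0, 0],
    [0, 0, 0],
    [0, 0, 0]
  ],
  "twist": [0, 0, 0, 0, 0],
  "fingers": -1,
  "force": 15
}}

```text
time_s: 4.9
tool_pos: [414.2, 306.7, 14.8]
eef_rot: [0.0, 0.729, 0.684, 0.0]
force: [-1.3, -2.0, 8.5]
finger_gap: 59.8
gripper_force: 15.0
```

Call:
{"method": "send_rows", "body": {
  "offset": [
    [0, 0, 0],
    [0, 0, 0],
    [0, 0, 0],
    [0, 0, 0],
    [0, 0, 0]
  ],
  "twist": [0, 0, 0, 0, 0]
}}

```text
time_s: 5.4
tool_pos: [414.2, 306.7, 14.9]
eef_rot: [0.0, 0.729, 0.684, 0.0]
force: [-1.0, -1.4, 8.5]
finger_gap: 59.8
gripper_force: 15.0
```

Call:
{"method": "send_rows", "body": {
  "offset": [
    [0, 0, -0.1],
    [0, 0, -0.3],
    [0, 0, -0.6],
    [0, 0, -1.0],
    [0, 0, -1.0]
  ],
  "twist": [0, 0, 0, 0, 0]
}}

```text
time_s: 5.9
tool_pos: [415.4, 308.2, 119.0]
eef_rot: [0.001, 0.729, 0.685, 0.003]
force: [1.5, 0.7, -1.4]
finger_gap: 60.1
gripper_force: 15.0
```

```bash
python3 - <<'E'
from h import *
go([400,130,115],0.296)
im=cap("side");c=cv2.resize(im[190:310,190:330],(700,600),interpolation=cv2.INTER_CUBIC);cv2.imwrite("pics/lift.png",c[:,:,::-1])
E
```

```text
at [415.4 308.2 119. ] yaw 1.508 F [ 1.5  0.7 -1.4] gap 60.1 t 5.9 -> off [-1.788 -0.042  0.04 ] twist 1.543
```

View pics/lift.png

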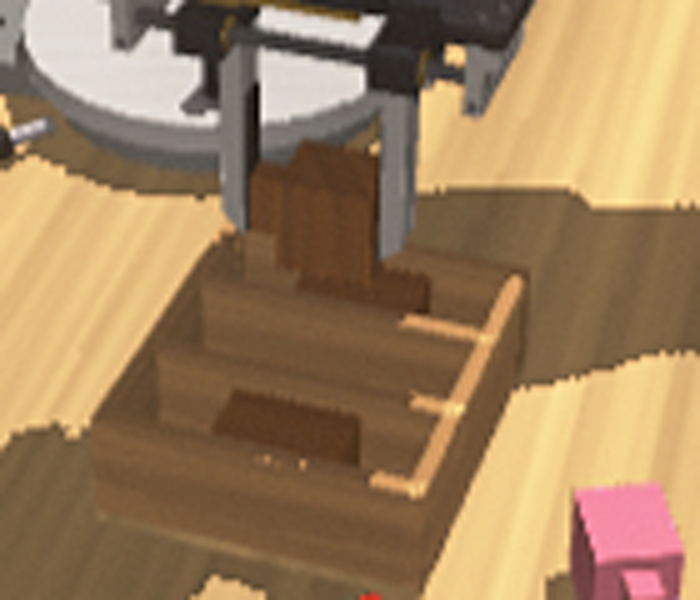

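The side view shows the block held across its ends, clear of the tray, tenon towards world +x (crop left (265,215)); the plain blocks are undisturbed. Moving it to a bench regrasp spot.

Call:
{"method": "send_rows", "body": {
  "offset": [
    [-0.3, -0.02, 0],
    [-0.6, -0.02, 0],
    [-0.9, -0.02, 0],
    [-0.9, -0.02, 0]
  ],
  "twist": [0, 0, 0, 0]
}}

```text
time_s: 6.35
tool_pos: [405.9, 213.0, 113.7]
eef_rot: [0.0, 0.73, 0.683, -0.001]
force: [-0.0, -0.4, -0.1]
finger_gap: 59.8
gripper_force: 15.0
```

Call:
{"method": "send_rows", "body": {
  "offset": [
    [-0.3, -0.02, 0],
    [-0.6, -0.02, 0],
    [-0.89, -0.02, 0],
    [-0.89, -0.02, 0]
  ],
  "twist": [0, 0, 0, 0]
}}

```text
time_s: 6.75
tool_pos: [398.2, 125.1, 113.9]
eef_rot: [0.0, 0.73, 0.683, -0.001]
force: [0.2, 1.4, -0.6]
finger_gap: 60.1
gripper_force: 15.0
```

Call:
{"method": "send_rows", "body": {
  "offset": [
    [0, 0, 0],
    [0, 0, 0],
    [0, 0, 0],
    [0, 0, 0],
    [0, 0, 0]
  ],
  "twist": [0.18, 0.36, 0.54, 0.72, 0.77]
}}

```text
time_s: 7.25
tool_pos: [398.6, 129.1, 114.3]
eef_rot: [-0.0, 0.901, 0.434, -0.0]
force: [0.0, -0.3, -0.8]
finger_gap: 59.9
gripper_force: 15.0
```

Call:
{"method": "send_rows", "body": {
  "offset": [
    [0, 0, 0],
    [0, 0, 0],
    [0, 0, 0],
    [0, 0, 0],
    [0, 0, 0]
  ],
  "twist": [0.18, 0.36, 0.54, 0.72, 0.77]
}}

```text
time_s: 7.75
tool_pos: [398.5, 129.1, 114.3]
eef_rot: [-0.0, 0.989, 0.146, -0.0]
force: [0.2, 0.9, -0.2]
finger_gap: 60.1
gripper_force: 15.0
```

Call:
{"method": "send_rows", "body": {
  "offset": [
    [0, 0, 0.3],
    [0, 0, 0.6],
    [0, 0, 0.9],
    [0, 0, 0.95],
    [0, 0, 0.95]
  ],
  "twist": [0, 0, 0, 0, 0]
}}

```text
time_s: 8.25
tool_pos: [398.1, 129.0, 19.2]
eef_rot: [-0.0, 0.989, 0.149, -0.001]
force: [0.5, 0.5, -0.2]
finger_gap: 59.9
gripper_force: 15.0
```

```bash
python3 - <<'E'
from h import *
go([400,130,10],0.296)
E
```

```text
at [398.1 129.   19.2] yaw 0.3 F [ 0.5  0.5 -0.2] gap 59.9 t 8.2 -> off [ 0.021 -0.004  0.092] twist 0.005
```

Call:
{"method": "send_rows", "body": {
  "offset": [
    [0, 0, 0.03],
    [0, 0, 0.06],
    [0, 0, 0.08],
    [0, 0, 0.09],
    [0, 0, 0.09]
  ],
  "twist": [0, 0, 0, 0, 0]
}}

```text
time_s: 8.75
tool_pos: [398.9, 128.2, 10.6]
eef_rot: [0.0, 0.989, 0.149, 0.0]
force: [0.2, -0.2, -0.7]
finger_gap: 59.7
gripper_force: 15.0
```

Call:
{"method": "send_rows", "body": {
  "offset": [
    [0, 0, 0.01],
    [0, 0, 0.01]
  ],
  "twist": [0, 0]
}}

```text
time_s: 8.95
tool_pos: [398.8, 128.2, 9.5]
eef_rot: [-0.0, 0.989, 0.149, 0.0]
force: [0.1, 0.0, -1.1]
finger_gap: 60.0
gripper_force: 15.0
```

Call:
{"method": "send_rows", "body": {
  "offset": [
    [0, 0, 0.01],
    [0, 0, 0.01]
  ],
  "twist": [0, 0]
}}

```text
time_s: 9.15
tool_pos: [398.9, 128.2, 8.6]
eef_rot: [0.0, 0.989, 0.149, 0.0]
force: [-0.7, -0.5, 4.7]
finger_gap: 59.5
gripper_force: 15.0
```

Call:
{"method": "send_rows", "body": {
  "offset": [
    [0, 0, 0.01],
    [0, 0, 0.01]
  ],
  "twist": [0, 0]
}}

```text
time_s: 9.35
tool_pos: [399.2, 128.3, 7.9]
eef_rot: [0.0, 0.989, 0.149, 0.0]
force: [-1.6, -1.4, 12.3]
finger_gap: 59.7
gripper_force: 15.0
```

Call:
{"method": "send_rows", "body": {
  "offset": [
    [0, 0, -0.01],
    [0, 0, -0.01],
    [0, 0, -0.01],
    [0, 0, -0.01],
    [0, 0, -0.01]
  ],
  "twist": [0, 0, 0, 0, 0],
  "fingers": 1
}}

```text
time_s: 9.85
tool_pos: [398.7, 128.2, 8.4]
eef_rot: [-0.0, 0.989, 0.149, -0.0]
force: [0.4, -0.1, 0.3]
finger_gap: 93.3
gripper_force: 0.0
```

Call:
{"method": "send_rows", "body": {
  "offset": [
    [0, 0, -0.1],
    [0, 0, -0.4],
    [0, 0, -0.7],
    [0, 0, -0.75],
    [0, 0, -0.75]
  ],
  "twist": [0, 0, 0, 0, 0]
}}

```text
time_s: 10.35
tool_pos: [399.4, 128.1, 84.5]
eef_rot: [0.0, 0.989, 0.148, 0.001]
force: [0.5, -0.1, -0.9]
finger_gap: 93.9
gripper_force: 0.0
```

Call:
{"method": "send_rows", "body": {
  "offset": [
    [0, 0, 0],
    [0, 0, 0],
    [0, 0, 0],
    [0, 0, 0],
    [0, 0, 0]
  ],
  "twist": [-0.19, -0.38, -0.57, -0.76, -0.95]
}}

```text
time_s: 10.85
tool_pos: [398.2, 128.1, 82.7]
eef_rot: [-0.0, 0.865, 0.502, -0.001]
force: [-0.7, -0.7, -0.0]
finger_gap: 93.9
gripper_force: 0.0
```

Call:
{"method": "send_rows", "body": {
  "offset": [
    [0, 0, 0],
    [0, 0, 0],
    [0, 0, 0],
    [0, 0, 0],
    [0, 0, 0]
  ],
  "twist": [-0.19, -0.38, -0.57, -0.76, -0.95]
}}

```text
time_s: 11.35
tool_pos: [398.2, 128.2, 82.7]
eef_rot: [-0.001, 0.623, 0.782, -0.0]
force: [-0.1, -0.1, -0.1]
finger_gap: 93.8
gripper_force: 0.0
```

Call:
{"method": "send_rows", "body": {
  "offset": [
    [0, 0, 0],
    [0, 0, 0],
    [0, 0, 0]
  ],
  "twist": [-0.1, -0.1, -0.1]
}}

```text
time_s: 11.65
tool_pos: [398.4, 128.2, 83.0]
eef_rot: [-0.001, 0.595, 0.804, -0.0]
force: [-0.2, 0.0, -0.4]
finger_gap: 93.9
gripper_force: 0.0
```

```bash
python3 - <<'E'
from h import *
go([399.0,128.2,12],1.867)
im=cap("top","pics/bench.png");hsv=cv2.cvtColor(im,cv2.COLOR_RGB2HSV);np.save("pics/bench.npy",im)
im=cap("side");c=cv2.resize(im[150:330,180:390],(700,600),interpolation=cv2.INTER_CUBIC);cv2.imwrite("pics/bs.png",c[:,:,::-1])
E
```

```text
at [398.4 128.2  83. ] yaw 1.866 F [-0.2  0.  -0.4] gap 93.9 t 11.7 -> off [-0.002  0.006  0.71 ] twist -0.001
```

View pics/bs.png

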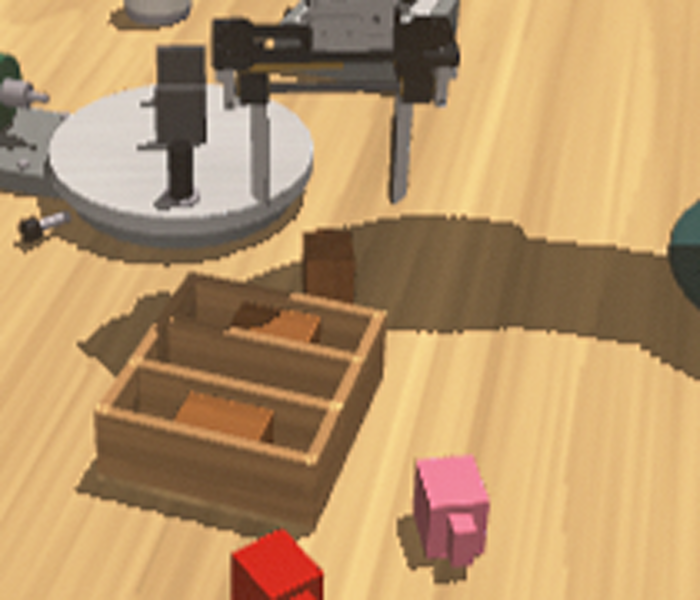

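The block stands upright on the bench (crop (330,265)) with the open fingers above it, either side of its width. Regripping across the width.

Call:
{"method": "send_rows", "body": {
  "offset": [
    [0, 0.006, 0.25],
    [0, 0.006, 0.5],
    [0, 0.006, 0.65],
    [0, 0.006, 0.73],
    [0, 0.006, 0.73]
  ],
  "twist": [0, 0, 0, 0, 0]
}}

```text
time_s: 12.25
tool_pos: [398.9, 128.5, 10.0]
eef_rot: [-0.0, 0.594, 0.804, -0.0]
force: [0.2, 0.0, 1.0]
finger_gap: 94.0
gripper_force: 0.0
```

Call:
{"method": "send_rows", "body": {
  "offset": [
    [0, 0, 0],
    [0, 0, 0],
    [0, 0, 0],
    [0, 0, 0],
    [0, 0, 0]
  ],
  "twist": [0, 0, 0, 0, 0],
  "fingers": -1,
  "force": 15
}}

```text
time_s: 12.75
tool_pos: [399.5, 128.3, 10.6]
eef_rot: [0.0, 0.594, 0.804, 0.0]
force: [-0.0, 0.2, 1.4]
finger_gap: 57.3
gripper_force: 0.0
```

Call:
{"method": "send_rows", "body": {
  "offset": [
    [0, 0, 0],
    [0, 0, 0],
    [0, 0, 0],
    [0, 0, 0],
    [0, 0, 0]
  ],
  "twist": [0, 0, 0, 0, 0]
}}

```text
time_s: 13.25
tool_pos: [399.3, 128.4, 10.5]
eef_rot: [-0.0, 0.594, 0.804, -0.0]
force: [0.1, -0.6, 1.5]
finger_gap: 37.9
gripper_force: 15.0
```

Call:
{"method": "send_rows", "body": {
  "offset": [
    [0, 0, -0.1],
    [0, 0, -0.4],
    [0, 0, -0.7],
    [0, 0, -1.0],
    [0, 0, -1.0]
  ],
  "twist": [0, 0, 0, 0, 0]
}}

```text
time_s: 13.75
tool_pos: [400.7, 128.9, 113.6]
eef_rot: [0.002, 0.594, 0.804, 0.001]
force: [0.6, 0.4, 0.5]
finger_gap: 37.9
gripper_force: 15.0
```

Call:
{"method": "send_rows", "body": {
  "offset": [
    [0, 0, -0.3],
    [0, 0, -0.3],
    [0, 0, -0.3]
  ],
  "twist": [0, 0, 0]
}}

```text
time_s: 14.05
tool_pos: [399.4, 128.0, 140.5]
eef_rot: [0.0, 0.594, 0.804, -0.0]
force: [0.2, 0.5, -0.9]
finger_gap: 38.1
gripper_force: 15.0
```

```bash
python3 - <<'E'
from h import *
im=np.load("pics/bench.npy")[200:]  # nothing visible likely; just compute move
go([567.9,-29.4,140],1.867); print(np.round(pose()[2]["joint_pos"],2))
E
```

```text
at [399.4 128.  140.5] yaw 1.868 F [ 0.2  0.5 -0.9] gap 38.1 t 14.1 -> off [-1.999  1.149  0.005] twist 0.002
[ 0.66  0.32 -1.17  2.14  0.37  0.91 -0.44]
```

Call:
{"method": "send_rows", "body": {
  "offset": [
    [-0.35, 0.2, 0],
    [-0.7, 0.4, 0],
    [-0.7, 0.4, 0]
  ],
  "twist": [0, 0, 0]
}}

```text
time_s: 14.35
tool_pos: [460.3, 70.0, 139.2]
eef_rot: [-0.001, 0.596, 0.803, -0.0]
force: [-1.0, 0.3, -1.3]
finger_gap: 38.1
gripper_force: 15.0
```

Call:
{"method": "send_rows", "body": {
  "offset": [
    [-0.35, 0.2, 0],
    [-0.7, 0.4, 0],
    [-0.7, 0.4, 0]
  ],
  "twist": [0, 0, 0]
}}

```text
time_s: 14.65
tool_pos: [519.0, 14.7, 138.9]
eef_rot: [-0.001, 0.596, 0.803, -0.0]
force: [-0.7, 0.3, 0.1]
finger_gap: 37.9
gripper_force: 15.0
```

Call:
{"method": "send_rows", "body": {
  "offset": [
    [-0.3, 0.2, 0],
    [-0.6, 0.35, 0],
    [-0.6, 0.35, 0],
    [-0.6, 0.35, 0]
  ],
  "twist": [0, 0, 0, 0]
}}

```text
time_s: 15.05
tool_pos: [567.4, -28.5, 139.2]
eef_rot: [-0.001, 0.594, 0.804, -0.0]
force: [-0.4, 0.7, -0.4]
finger_gap: 37.9
gripper_force: 15.0
```

```bash
python3 - <<'E'
from h import *
go([567.9,-29.4,105],1.867); print(np.round(pose()[2]["joint_pos"],2))
t=cap("top");s=cap("side");np.save("pics/hov_t.npy",t);np.save("pics/hov_s.npy",s)
c=lambda im,x,y,w,h,W,H:cv2.resize(im[y:y+h,x:x+w],(W,H),interpolation=cv2.INTER_CUBIC)
cv2.imwrite("pics/hov.png",np.hstack([c(t,235,125,60,70,390,455),c(s,190,125,60,70,390,455)])[:,:,::-1])
E
```

```text
at [567.4 -28.5 139.2] yaw 1.869 F [-0.4  0.7 -0.4] gap 37.9 t 15.1 -> off [-0.01   0.002  0.342] twist 0.003
[ 0.73  0.59 -0.99  1.8   0.55  1.07 -0.16]
```

View pics/hov.png

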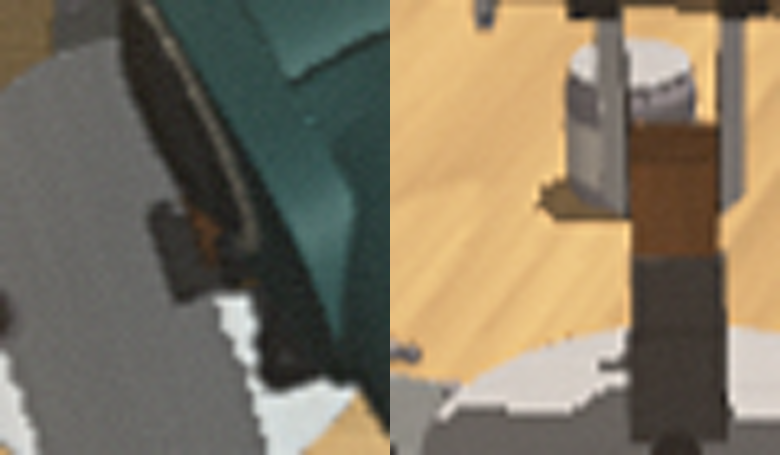

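The left crop (top view) is mostly hidden by the arm. The right crop (side) shows the block (columns 632–720) centred over the stop (633–728). Lowering slowly, feeling for contact.

Call:
{"method": "send_rows", "body": {
  "offset": [
    [-0.01, 0, 0.15],
    [-0.01, 0, 0.28],
    [-0.01, 0, 0.28]
  ],
  "twist": [0, 0, 0]
}}

```text
time_s: 15.45
tool_pos: [567.0, -29.8, 110.2]
eef_rot: [-0.001, 0.594, 0.804, -0.001]
force: [-1.3, -0.3, 0.6]
finger_gap: 37.9
gripper_force: 15.0
```

Call:
{"method": "send_rows", "body": {
  "offset": [
    [0, 0, 0.03],
    [0, 0, 0.06],
    [0, 0, 0.09],
    [0, 0, 0.12],
    [0, 0, 0.12]
  ],
  "twist": [0, 0, 0, 0, 0]
}}

```text
time_s: 15.95
tool_pos: [568.2, -30.0, 100.1]
eef_rot: [-0.0, 0.594, 0.804, -0.0]
force: [0.8, -0.5, 0.9]
finger_gap: 38.0
gripper_force: 15.0
```

```bash
python3 - <<'E'
from h import *
go([567.9,-29.4,65],1.867); print(pose()[2]["torque"])
E
```

```text
at [568.2 -30.  100.1] yaw 1.869 F [ 0.8 -0.5  0.9] gap 38.0 t 15.9 -> off [ 0.007 -0.001  0.351] twist 0.003
[-0.01358738 -0.12903895  0.01028679]
```

Call:
{"method": "send_rows", "body": {
  "offset": [
    [0, 0, 0.07],
    [0, 0, 0.14],
    [0, 0, 0.21],
    [0, 0, 0.28],
    [0, 0, 0.28]
  ],
  "twist": [0, 0, 0, 0, 0]
}}

```text
time_s: 16.45
tool_pos: [567.8, -29.9, 71.3]
eef_rot: [-0.001, 0.594, 0.804, -0.0]
force: [-0.6, 0.2, -0.7]
finger_gap: 37.9
gripper_force: 15.0
```

Call:
{"method": "send_rows", "body": {
  "offset": [
    [0, 0, 0.05],
    [0, 0, 0.1],
    [0, 0, 0.14],
    [0, 0, 0.16],
    [0, 0, 0.16]
  ],
  "twist": [0, 0, 0, 0, 0]
}}

```text
time_s: 16.95
tool_pos: [568.2, -29.9, 56.2]
eef_rot: [-0.0, 0.594, 0.804, -0.0]
force: [-0.5, -0.1, -1.5]
finger_gap: 37.7
gripper_force: 15.0
```

```bash
python3 - <<'E'
from h import *
go([567.9,-29.4,52],1.867); print(pose()[2]["torque"])
E
```

```text
at [568.2 -29.9  56.2] yaw 1.869 F [-0.5 -0.1 -1.5] gap 37.7 t 16.9 -> off [ 0.006 -0.002  0.042] twist 0.003
[ 0.03513191 -0.08766545 -0.05476481]
```

Call:
{"method": "send_rows", "body": {
  "offset": [
    [0, 0, 0.015],
    [0, 0, 0.03],
    [0, 0, 0.03]
  ],
  "twist": [0, 0, 0]
}}

```text
time_s: 17.25
tool_pos: [568.3, -30.0, 53.3]
eef_rot: [-0.0, 0.594, 0.804, -0.0]
force: [0.5, -0.1, -1.1]
finger_gap: 38.1
gripper_force: 15.0
```

Call:
{"method": "send_rows", "body": {
  "offset": [
    [0, 0, 0.01],
    [0, 0, 0.01]
  ],
  "twist": [0, 0]
}}

```text
time_s: 17.45
tool_pos: [568.4, -29.9, 52.5]
eef_rot: [0.0, 0.594, 0.804, 0.0]
force: [0.7, -0.1, 0.7]
finger_gap: 37.8
gripper_force: 15.0
```

Call:
{"method": "send_rows", "body": {
  "offset": [
    [0, 0, 0.008],
    [0, 0, 0.008]
  ],
  "twist": [0, 0]
}}

```text
time_s: 17.65
tool_pos: [568.7, -29.9, 52.4]
eef_rot: [0.0, 0.594, 0.804, 0.0]
force: [-3.1, -1.3, 12.4]
finger_gap: 38.3
gripper_force: 15.0
```

Call:
{"method": "send_rows", "body": {
  "offset": [
    [0, 0, -0.008],
    [0, 0, -0.008]
  ],
  "twist": [0, 0]
}}

```text
time_s: 17.85
tool_pos: [568.4, -29.9, 52.5]
eef_rot: [0.0, 0.594, 0.804, 0.0]
force: [1.2, 0.3, -0.5]
finger_gap: 37.9
gripper_force: 15.0
```

Call:
{"method": "send_rows", "body": {
  "offset": [
    [0, 0, 0],
    [0, 0, 0],
    [0, 0, 0],
    [0, 0, 0],
    [0, 0, 0]
  ],
  "twist": [0, 0, 0, 0, 0],
  "fingers": 0.6
}}

```text
time_s: 18.35
tool_pos: [568.3, -30.0, 52.4]
eef_rot: [-0.0, 0.594, 0.804, -0.0]
force: [-0.4, 0.5, 0.4]
finger_gap: 73.6
gripper_force: 0.0
```

Call:
{"method": "send_rows", "body": {
  "offset": [
    [0, 0, -0.1],
    [0, 0, -0.4],
    [0, 0, -0.8],
    [0, 0, -1.0],
    [0, 0, -1.0]
  ],
  "twist": [0, 0, 0, 0, 0]
}}

```text
time_s: 18.85
tool_pos: [569.7, -29.7, 155.8]
eef_rot: [0.002, 0.594, 0.804, 0.001]
force: [0.1, 0.3, -1.0]
finger_gap: 75.1
gripper_force: 0.0
```

```bash
python3 - <<'E'
from h import *
go([415,-317,150],None)
E
```

```text
at [569.7 -29.7 155.8] yaw 1.869 F [ 0.1  0.3 -1. ] gap 75.1 t 18.9 -> off [-2.291 -2.323  0.058] twist 0
```

Call:
{"method": "send_rows", "body": {
  "offset": [
    [-0.4, -0.4, 0],
    [-0.765, -0.775, 0],
    [-0.765, -0.775, 0]
  ],
  "twist": [0, 0, 0],
  "fingers": -1
}}

```text
time_s: 19.15
tool_pos: [514.1, -131.1, 151.6]
eef_rot: [-0.001, 0.597, 0.803, -0.001]
force: [0.4, 0.7, 0.2]
finger_gap: 54.9
gripper_force: 0.0
```

Call:
{"method": "send_rows", "body": {
  "offset": [
    [-0.4, -0.4, 0],
    [-0.765, -0.775, 0],
    [-0.765, -0.775, 0]
  ],
  "twist": [0, 0, 0]
}}

```text
time_s: 19.45
tool_pos: [462.2, -226.7, 151.7]
eef_rot: [-0.001, 0.597, 0.802, -0.001]
force: [-0.0, 1.0, -0.3]
finger_gap: 30.3
gripper_force: 0.0
```

Call:
{"method": "send_rows", "body": {
  "offset": [
    [-0.4, -0.4, 0],
    [-0.765, -0.775, 0],
    [-0.765, -0.775, 0],
    [-0.765, -0.775, 0]
  ],
  "twist": [0, 0, 0, 0]
}}

```text
time_s: 19.85
tool_pos: [412.7, -318.7, 152.1]
eef_rot: [-0.0, 0.595, 0.803, 0.0]
force: [0.1, -0.0, -0.6]
finger_gap: 0.8
gripper_force: 0.0
```

```bash
python3 - <<'E'
from h import *
go([415,-317,90],None)
t=cap("top");s=cap("side");np.save("pics/k_t.npy",t);np.save("pics/k_s.npy",s)
c=lambda im,x,y,w,h,W,H:cv2.resize(im[y:y+h,x:x+w],(W,H),interpolation=cv2.INTER_CUBIC)
cv2.imwrite("pics/k.png",np.hstack([c(t,220,125,90,90,390,390),c(s,190,125,100,100,400,390)])[:,:,::-1])
E
```

```text
at [ 412.7 -318.7  152.1] yaw 1.866 F [ 0.1 -0.  -0.6] gap 0.8 t 19.9 -> off [0.01  0.027 0.621] twist 0
```

View pics/k.png

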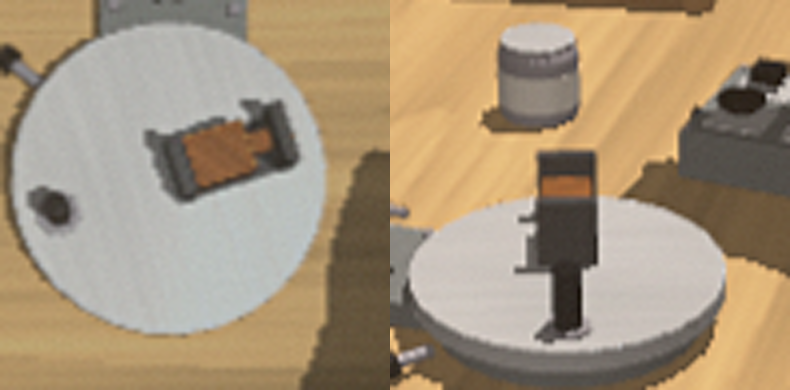

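The block sits between the stops with its tenon pointing outward (left crop (215,150)). The side view shows it aligned with the stops. Pressing the bar key.

Call:
{"method": "send_rows", "body": {
  "offset": [
    [0.01, 0.027, 0.4],
    [0.01, 0.027, 0.76],
    [0.01, 0.027, 0.76]
  ],
  "twist": [0, 0, 0]
}}

```text
time_s: 20.25
tool_pos: [415.1, -312.9, 73.4]
eef_rot: [-0.003, 0.593, 0.805, 0.001]
force: [0.5, 0.5, 0.6]
finger_gap: 0.4
gripper_force: 0.0
```

Call:
{"method": "send_rows", "body": {
  "offset": [
    [0, 0, 0.04],
    [0, 0, 0.08],
    [0, 0, 0.11],
    [0, 0, 0.13],
    [0, 0, 0.13]
  ],
  "twist": [0, 0, 0, 0, 0]
}}

```text
time_s: 20.75
tool_pos: [416.4, -316.1, 64.0]
eef_rot: [0.001, 0.594, 0.804, 0.0]
force: [2.7, 0.1, 2.9]
finger_gap: 0.3
gripper_force: 1.8
```

Call:
{"method": "send_rows", "body": {
  "offset": [
    [0, 0, 0.015],
    [0, 0, 0.025],
    [0, 0, 0.03],
    [0, 0, 0.03]
  ],
  "twist": [0, 0, 0, 0]
}}

```text
time_s: 21.15
tool_pos: [416.6, -316.2, 61.7]
eef_rot: [0.001, 0.594, 0.804, -0.0]
force: [-3.5, 3.2, 28.2]
finger_gap: 0.6
gripper_force: 14.1
```

Call:
{"method": "send_rows", "body": {
  "offset": [
    [0, 0, -0.05],
    [0, 0, -0.1],
    [0, 0, -0.5],
    [0, 0, -0.9],
    [0, 0, -0.9]
  ],
  "twist": [0, 0, 0, 0, 0]
}}

```text
time_s: 21.65
tool_pos: [417.2, -316.7, 154.4]
eef_rot: [0.002, 0.594, 0.804, -0.001]
force: [0.4, -0.8, -1.0]
finger_gap: 0.5
gripper_force: 0.0
```

```bash
python3 - <<'E'
from h import *
A=np.array([554.4,13.4])
go([529.7,94.7,150],None)
im=np.load("pics/top0.npy");hsv=cv2.cvtColor(im,cv2.COLOR_RGB2HSV)
H,S,V=[hsv[:,:,i].astype(int) for i in range(3)]
m=np.zeros(S.shape,bool);m[55:135,230:290]=((S>60)&(H>40)&(H<95))[55:135,230:290]
for st,ce,r in blobs(m,50):
    print(st,ce,np.round(r[0]),r[1],r[2])
    for z in(65,90):
        d=ray("top",ce,z)-A;print(z,d,np.arctan2(d[1],d[0]))
m=np.zeros(S.shape,bool);m[68:128,238:284]=((S<60)&(V>40)&(V<170))[68:128,238:284]
for v in range(75,128,5):
    xs=np.where(m[v])[0]
    if len(xs):
        a,b=ray("top",(xs[0],v),20),ray("top",(xs[-1],v),20);print(v,xs[0],xs[-1],((a+b)/2).round(1),np.arctan2(*((a+b)/2-A)[::-1]).round(3))
E
```

```text
at [ 417.2 -316.7  154.4] yaw 1.869 F [ 0.4 -0.8 -1. ] gap 0.5 t 21.6 -> off [3.602 2.284 0.044] twist 0
[253  70  20   9 136] [262.65441176  73.67647059] [263.  74.] (19.094209671020508, 7.908422946929932) 4.085616588592529
65 [288.68354689 -15.87599912] -0.05493913037907915
90 [278.98100692 -14.51552814] -0.05198364879082412
[253  79  20   5  58] [262.24137931  80.62068966] [263.  81.] (19.137157440185547, 3.6610212326049805) 3.1798300743103027
65 [266.30206454 -14.26693359] -0.05352308258065445
90 [257.09420182 -12.9420263 ] -0.05029717030632364
[253  84  19   5  57] [262.24561404  85.49122807] [262.  86.] (18.145105361938477, 3.758209466934204) 3.3664605617523193
65 [250.63547911 -14.06607231] -0.056062822918747854
90 [241.77388046 -12.74560448] -0.05266829094185211
[252  89  20   5  61] [261.40983607  90.3442623 ] [262.  91.] (19.13141632080078, 3.784235954284668) 3.012787342071533
65 [235.06725255 -11.22493273] -0.047715759483182206
90 [226.54974404  -9.96725998] -0.043967546607071466
[251  93  21  18 315] [261.40952381 101.5968254 ] [261. 102.] (17.0, 20.0) 90.0
65 [199.05060262 -10.73709949] -0.05388933070504808
90 [191.32913687  -9.49020887] -0.049560864318510124
75 245 277 [8.561e+02 5.000e-01] -0.043
80 245 277 [8.394e+02 7.000e-01] -0.044
85 245 277 [822.6   1. ] -0.046
90 245 277 [806.    1.2] -0.048
95 244 277 [789.3   3. ] -0.044
100 244 277 [772.7   3.3] -0.046
105 244 277 [756.1   3.5] -0.049
110 244 276 [739.5   5.3] -0.044
115 244 276 [723.    5.6] -0.046
120 243 276 [706.5   7.4] -0.039
125 243 276 [690.    7.6] -0.043
```

Call:
{"method": "send_rows", "body": {
  "offset": [
    [0.45, 0.28, 0],
    [0.9, 0.57, 0],
    [0.9, 0.57, 0]
  ],
  "twist": [0, 0, 0],
  "fingers": 0.2
}}

```text
time_s: 21.95
tool_pos: [444.5, -208.1, 150.6]
eef_rot: [-0.0, 0.592, 0.806, 0.0]
force: [0.3, -0.2, -0.3]
finger_gap: 20.8
gripper_force: 0.0
```

Call:
{"method": "send_rows", "body": {
  "offset": [
    [0.45, 0.28, 0],
    [0.9, 0.57, 0],
    [0.9, 0.57, 0]
  ],
  "twist": [0, 0, 0]
}}

```text
time_s: 22.25
tool_pos: [472.4, -105.2, 150.6]
eef_rot: [-0.0, 0.592, 0.806, 0.0]
force: [0.2, -1.6, -0.7]
finger_gap: 44.9
gripper_force: 0.0
```

Call:
{"method": "send_rows", "body": {
  "offset": [
    [0.45, 0.28, 0],
    [0.9, 0.57, 0],
    [0.9, 0.57, 0]
  ],
  "twist": [0, 0, 0]
}}

```text
time_s: 22.55
tool_pos: [500.3, -2.1, 150.6]
eef_rot: [-0.0, 0.592, 0.806, 0.001]
force: [-0.6, -0.2, 0.8]
finger_gap: 56.5
gripper_force: 0.0
```

Call:
{"method": "send_rows", "body": {
  "offset": [
    [0.45, 0.28, 0],
    [0.9, 0.57, 0],
    [0.9, 0.57, 0],
    [0.9, 0.57, 0]
  ],
  "twist": [0, 0, 0, 0]
}}

```text
time_s: 22.95
tool_pos: [527.6, 96.4, 150.0]
eef_rot: [-0.001, 0.593, 0.805, -0.0]
force: [0.1, -0.8, -0.9]
finger_gap: 56.7
gripper_force: 0.0
```

```bash
python3 - <<'E'
from h import *
go([529.7,94.7,58],1.866)
print(np.round(pose()[2]["joint_pos"],2))
E
```

```text
at [527.6  96.4 150. ] yaw 1.872 F [ 0.1 -0.8 -0.9] gap 56.7 t 22.9 -> off [-0.023  0.015  0.92 ] twist 0.008
[ 0.56  0.52 -1.03  1.86  0.52  1.05 -0.38]
```

Call:
{"method": "send_rows", "body": {
  "offset": [
    [-0.023, 0.015, 0.3],
    [-0.023, 0.015, 0.6],
    [-0.023, 0.015, 0.8],
    [-0.023, 0.015, 0.92],
    [-0.023, 0.015, 0.92]
  ],
  "twist": [0.008, 0.008, 0.008, 0.008, 0.008]
}}

```text
time_s: 23.45
tool_pos: [529.4, 91.9, 57.3]
eef_rot: [-0.001, 0.597, 0.802, -0.001]
force: [0.1, -0.4, -0.1]
finger_gap: 56.5
gripper_force: 0.0
```

Call:
{"method": "send_rows", "body": {
  "offset": [
    [0, 0, 0],
    [0, 0, 0],
    [0, 0, 0],
    [0, 0, 0],
    [0, 0, 0]
  ],
  "twist": [0, 0, 0, 0, 0],
  "fingers": -1,
  "force": 20
}}

```text
time_s: 23.95
tool_pos: [530.1, 93.4, 58.7]
eef_rot: [0.0, 0.597, 0.802, -0.0]
force: [1.0, 0.8, 0.5]
finger_gap: 19.8
gripper_force: 2.8
```

Call:
{"method": "send_rows", "body": {
  "offset": [
    [0, 0, 0],
    [0, 0, 0],
    [0, 0, 0]
  ],
  "twist": [0, 0, 0]
}}

```text
time_s: 24.25
tool_pos: [530.2, 93.5, 58.7]
eef_rot: [0.0, 0.597, 0.802, 0.0]
force: [-1.3, -0.8, 5.2]
finger_gap: 19.8
gripper_force: 20.0
```

Post gripped (19.8 mm). Walking the arc.

Call:
{"method": "send_rows", "body": {
  "offset": [
    [-0.003, -0.065, 0],
    [-0.01, -0.13, 0],
    [-0.022, -0.194, 0],
    [-0.04, -0.257, 0],
    [-0.04, -0.257, 0]
  ],
  "twist": [-0.098, -0.195, -0.293, -0.391, -0.391]
}}

```text
time_s: 24.75
tool_pos: [506.4, 82.0, 58.7]
eef_rot: [0.0, 0.466, 0.885, 0.0]
force: [-1.1, -0.3, 4.6]
finger_gap: 19.6
gripper_force: 20.0
```

```bash
python3 - <<'E'
from h import *
A=np.array([554.4,13.4]);th=1.866+.307
go(np.r_[A+85*np.array([np.cos(th),np.sin(th)]),58.7],th)
E
```

```text
at [506.4  82.   58.7] yaw 2.172 F [-1.1 -0.3  4.6] gap 19.6 t 24.8 -> off [ 0.013  0.007 -0.   ] twist -0.001
```

Low forces; continuing with two more steps.

Call:
{"method": "send_rows", "body": {
  "offset": [
    [-0.003, -0.065, 0],
    [-0.01, -0.13, 0],
    [-0.022, -0.194, 0],
    [-0.04, -0.257, 0],
    [-0.04, -0.257, 0]
  ],
  "twist": [-0.098, -0.195, -0.293, -0.391, -0.391]
}}

```text
time_s: 25.25
tool_pos: [487.5, 64.1, 58.6]
eef_rot: [-0.0, 0.325, 0.946, 0.0]
force: [-0.7, -0.2, 4.7]
finger_gap: 19.9
gripper_force: 20.0
```

Call:
{"method": "send_rows", "body": {
  "offset": [
    [-0.003, -0.065, 0],
    [-0.01, -0.13, 0],
    [-0.022, -0.194, 0],
    [-0.04, -0.257, 0],
    [-0.04, -0.257, 0]
  ],
  "twist": [-0.098, -0.195, -0.293, -0.391, -0.391]
}}

```text
time_s: 25.75
tool_pos: [475.0, 41.3, 58.7]
eef_rot: [0.0, 0.177, 0.984, 0.0]
force: [-1.3, 0.1, 6.0]
finger_gap: 19.5
gripper_force: 20.0
```

```bash
python3 - <<'E'
from h import *
A=np.array([554.4,13.4]);th=3.094
go(np.r_[A+85*np.array([np.cos(th),np.sin(th)]),58.7],th)
print(np.round(pose()[2]["joint_pos"],2))
E
```

```text
at [475.   41.3  58.7] yaw 2.786 F [-1.3  0.1  6. ] gap 19.5 t 25.8 -> off [-0.032 -0.243 -0.   ] twist -0.393
[ 0.76  0.68 -1.16  2.07  0.79  0.94  0.38]
```

Call:
{"method": "send_rows", "body": {
  "offset": [
    [-0.003, -0.065, 0],
    [-0.01, -0.13, 0],
    [-0.02, -0.19, 0],
    [-0.036, -0.245, 0],
    [-0.036, -0.245, 0]
  ],
  "twist": [-0.098, -0.195, -0.293, -0.391, -0.391]
}}

```text
time_s: 26.25
tool_pos: [470.0, 16.3, 58.6]
eef_rot: [-0.0, 0.025, 1.0, -0.001]
force: [-1.7, -9.7, 11.2]
finger_gap: 19.8
gripper_force: 20.0
```

Call:
{"method": "send_rows", "body": {
  "offset": [
    [0, 0, 0],
    [0, 0, 0],
    [0, 0, 0]
  ],
  "twist": [0, 0, 0]
}}

```text
time_s: 26.55
tool_pos: [470.0, 16.4, 58.6]
eef_rot: [-0.0, 0.026, 1.0, -0.001]
force: [-1.8, -8.6, 11.1]
finger_gap: 19.5
gripper_force: 20.0
```

Call:
{"method": "send_rows", "body": {
  "offset": [
    [0, 0, 0],
    [0, 0, 0],
    [0, 0, 0],
    [0, 0, 0],
    [0, 0, 0]
  ],
  "twist": [0, 0, 0, 0, 0],
  "fingers": 0.2
}}

```text
time_s: 27.05
tool_pos: [469.7, 17.7, 58.4]
eef_rot: [-0.0, 0.025, 1.0, 0.0]
force: [-0.2, 0.1, -0.4]
finger_gap: 54.9
gripper_force: 0.0
```

Call:
{"method": "send_rows", "body": {
  "offset": [
    [0, 0, -0.1],
    [0, 0, -0.4],
    [0, 0, -0.8],
    [0, 0, -0.95],
    [0, 0, -0.95]
  ],
  "twist": [0, 0, 0, 0, 0]
}}

```text
time_s: 27.55
tool_pos: [470.9, 17.6, 155.9]
eef_rot: [0.002, 0.025, 1.0, -0.001]
force: [0.4, 0.2, -0.5]
finger_gap: 56.4
gripper_force: 0.0
```

```bash
python3 - <<'E'
from h import *
go([481.5,-325,150],1.867)
print(np.round(pose()[2]["joint_pos"],2))
E
```

```text
at [470.9  17.6 155.9] yaw 3.091 F [ 0.4  0.2 -0.5] gap 56.4 t 27.6 -> off [-0.279 -3.417  0.059] twist 1.559
[ 0.92  0.48 -1.25  2.01  0.53  1.04  0.93]
```

Call:
{"method": "send_rows", "body": {
  "offset": [
    [-0.07, -0.43, 0],
    [-0.07, -0.86, 0],
    [-0.07, -0.86, 0]
  ],
  "twist": [0.15, 0.3, 0.3],
  "fingers": -1
}}

```text
time_s: 27.85
tool_pos: [471.7, -73.7, 152.4]
eef_rot: [-0.001, 0.148, 0.989, -0.0]
force: [0.2, 1.6, 0.7]
finger_gap: 36.1
gripper_force: 0.0
```

Call:
{"method": "send_rows", "body": {
  "offset": [
    [0, 0, 0],
    [0, 0, 0],
    [0, 0, 0],
    [0, 0, 0],
    [0, 0, 0]
  ],
  "twist": [0.17, 0.34, 0.51, 0.68, 0.8]
}}

```text
time_s: 28.35
tool_pos: [472.0, -68.4, 152.8]
eef_rot: [-0.001, 0.444, 0.896, -0.0]
force: [1.2, 0.3, -0.4]
finger_gap: 0.5
gripper_force: 0.0
```

Call:
{"method": "send_rows", "body": {
  "offset": [
    [0, 0, 0],
    [0, 0, 0],
    [0, 0, 0],
    [0, 0, 0]
  ],
  "twist": [0.17, 0.34, 0.46, 0.46]
}}

```text
time_s: 28.75
tool_pos: [472.0, -68.3, 152.9]
eef_rot: [-0.0, 0.596, 0.803, -0.0]
force: [-0.9, -0.2, -0.3]
finger_gap: 0.4
gripper_force: 0.0
```

```bash
python3 - <<'E'
from h import *
go([481.5,-325,150],1.867)
print(np.round(pose()[2]["joint_pos"],2))
E
```

```text
at [472.  -68.3 152.9] yaw 1.865 F [-0.9 -0.2 -0.3] gap 0.4 t 28.8 -> off [-2.484 -0.654  0.029] twist -0.003
[ 0.9   0.36 -0.96  2.    0.35  0.96  0.05]
```

Call:
{"method": "send_rows", "body": {
  "offset": [
    [-0.42, -0.11, 0],
    [-0.83, -0.218, 0],
    [-0.83, -0.218, 0]
  ],
  "twist": [0, 0, 0]
}}

```text
time_s: 29.05
tool_pos: [475.0, -159.4, 152.5]
eef_rot: [-0.001, 0.596, 0.803, -0.0]
force: [-0.3, 0.4, 1.0]
finger_gap: 0.4
gripper_force: 0.0
```

Call:
{"method": "send_rows", "body": {
  "offset": [
    [-0.42, -0.11, 0],
    [-0.83, -0.218, 0],
    [-0.83, -0.218, 0]
  ],
  "twist": [0, 0, 0]
}}

```text
time_s: 29.35
tool_pos: [478.1, -245.2, 152.4]
eef_rot: [-0.001, 0.597, 0.803, -0.0]
force: [-0.4, 0.7, -0.4]
finger_gap: 0.7
gripper_force: 0.0
```

Call:
{"method": "send_rows", "body": {
  "offset": [
    [-0.42, -0.11, 0],
    [-0.83, -0.218, 0],
    [-0.83, -0.218, 0],
    [-0.83, -0.218, 0]
  ],
  "twist": [0, 0, 0, 0]
}}

```text
time_s: 29.75
tool_pos: [482.1, -325.8, 152.6]
eef_rot: [-0.001, 0.595, 0.804, 0.0]
force: [0.5, 0.4, 0.5]
finger_gap: 0.4
gripper_force: 0.0
```

```bash
python3 - <<'E'
from h import *
go([481.5,-325,75],1.867)
A=np.array([554.4,13.4]);print("post should be px for work:")
t=cap("top");s=cap("side")
c=lambda im,x,y,w,h,W,H:cv2.resize(im[y:y+h,x:x+w],(W,H),interpolation=cv2.INTER_CUBIC)
cv2.imwrite("pics/w.png",np.hstack([c(t,215,95,90,115,390,500),c(s,190,125,80,100,400,500)])[:,:,::-1])
V=t.max(2);m=np.zeros(V.shape,bool);m[172:205,240:280]=(V<95)[172:205,240:280]
for st,ce,r in blobs(m,10):
    d=A-ray("top",ce,80);print(st,ce,d,np.arctan2(d[1],d[0]))
E
```

```text
at [ 482.1 -325.8  152.6] yaw 1.867 F [0.5 0.4 0.5] gap 0.4 t 29.8 -> off [ 0.009 -0.003  0.776] twist 0.001
post should be px for work:
[253 188   9   8  47] [257.08510638 191.21276596] [83.17267685 -6.92686075] -0.08309113446833084
```

View pics/w.png

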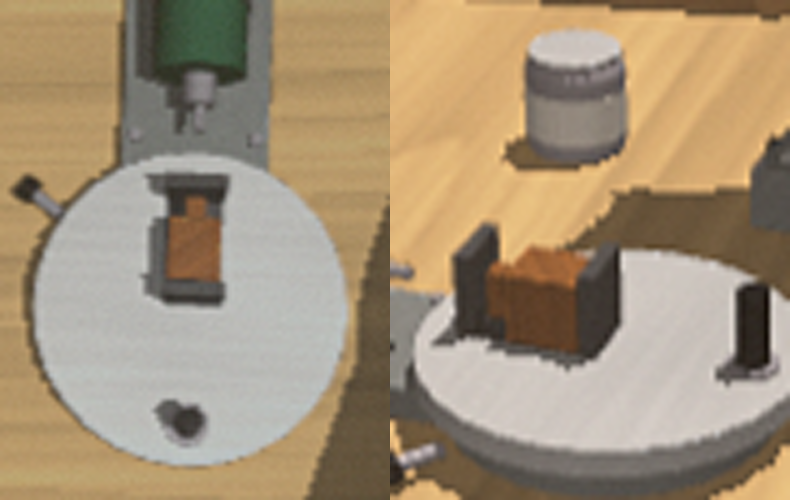

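The top crop shows the tenon facing the drill and the post at crop (188,420). With its shadow bias taken off, the post angle matches the station yaw of about -0.05, so the table is in the work detent. Pressing the square key.

Call:
{"method": "send_rows", "body": {
  "offset": [
    [0.005, 0, 0.4],
    [0.005, 0, 0.78],
    [0.005, 0, 0.78],
    [0.005, 0, 0.78]
  ],
  "twist": [0, 0, 0, 0]
}}

```text
time_s: 30.25
tool_pos: [482.6, -324.4, 76.3]
eef_rot: [-0.0, 0.595, 0.804, 0.0]
force: [0.5, -0.9, -0.0]
finger_gap: 0.4
gripper_force: 0.0
```

Call:
{"method": "send_rows", "body": {
  "offset": [
    [0, 0, 0.04],
    [0, 0, 0.08],
    [0, 0, 0.11],
    [0, 0, 0.13],
    [0, 0, 0.13]
  ],
  "twist": [0, 0, 0, 0, 0]
}}

```text
time_s: 30.75
tool_pos: [482.6, -325.8, 62.8]
eef_rot: [0.001, 0.595, 0.803, 0.0]
force: [3.0, -1.5, 4.3]
finger_gap: 0.3
gripper_force: 2.2
```

Call:
{"method": "send_rows", "body": {
  "offset": [
    [0, 0, 0.01],
    [0, 0, 0.015],
    [0, 0, 0.015]
  ],
  "twist": [0, 0, 0]
}}

```text
time_s: 31.05
tool_pos: [482.7, -325.8, 62.0]
eef_rot: [0.001, 0.595, 0.803, -0.0]
force: [-1.2, 0.8, 18.0]
finger_gap: 0.6
gripper_force: 8.9
```

Square key bottomed. Lifting to clear height.

Call:
{"method": "send_rows", "body": {
  "offset": [
    [0, 0, -0.05],
    [0, 0, -0.1],
    [0, 0, -0.4],
    [0, 0, -0.6],
    [0, 0, -0.6]
  ],
  "twist": [0, 0, 0, 0, 0]
}}

```text
time_s: 31.55
tool_pos: [482.9, -325.8, 123.2]
eef_rot: [0.001, 0.595, 0.803, -0.0]
force: [0.4, 0.2, -0.5]
finger_gap: 0.6
gripper_force: 0.0
```

```bash
python3 - <<'E'
from h import *
go([423.5,-250,122],1.867)
E
```

```text
at [ 482.9 -325.8  123.2] yaw 1.866 F [ 0.4  0.2 -0.5] gap 0.6 t 31.6 -> off [ 0.898 -0.347  0.012] twist -0.001
```

Call:
{"method": "send_rows", "body": {
  "offset": [
    [0.45, -0.17, 0],
    [0.9, -0.345, 0],
    [0.9, -0.345, 0],
    [0.9, -0.345, 0]
  ],
  "twist": [0, 0, 0, 0]
}}

```text
time_s: 31.95
tool_pos: [422.1, -249.3, 120.7]
eef_rot: [-0.0, 0.595, 0.803, -0.001]
force: [0.9, -0.3, -0.1]
finger_gap: 0.4
gripper_force: 0.0
```

```bash
python3 - <<'E'
from h import *
go([423.5,-250,76],1.867)
E
```

```text
at [ 422.1 -249.3  120.7] yaw 1.866 F [ 0.9 -0.3 -0.1] gap 0.4 t 31.9 -> off [-0.01   0.011  0.447] twist -0.001
```

Call:
{"method": "send_rows", "body": {
  "offset": [
    [-0.01, 0.01, 0.3],
    [-0.01, 0.01, 0.45],
    [-0.01, 0.01, 0.45],
    [-0.01, 0.01, 0.45]
  ],
  "twist": [0, 0, 0, 0]
}}

```text
time_s: 32.35
tool_pos: [424.5, -250.0, 76.0]
eef_rot: [-0.0, 0.595, 0.803, 0.0]
force: [-0.2, 0.5, -0.1]
finger_gap: 1.1
gripper_force: 0.0
```

Call:
{"method": "send_rows", "body": {
  "offset": [
    [0, 0, 0.04],
    [0, 0, 0.08],
    [0, 0, 0.11],
    [0, 0, 0.13],
    [0, 0, 0.13]
  ],
  "twist": [0, 0, 0, 0, 0]
}}

```text
time_s: 32.85
tool_pos: [424.5, -250.3, 63.0]
eef_rot: [0.0, 0.595, 0.803, -0.0]
force: [-0.3, -1.5, 3.6]
finger_gap: 0.6
gripper_force: 2.1
```

Call:
{"method": "send_rows", "body": {
  "offset": [
    [0, 0, 0.01],
    [0, 0, 0.015],
    [0, 0, 0.015]
  ],
  "twist": [0, 0, 0]
}}

```text
time_s: 33.15
tool_pos: [424.5, -250.4, 62.0]
eef_rot: [0.0, 0.595, 0.803, -0.0]
force: [-2.5, -1.3, 15.3]
finger_gap: 0.2
gripper_force: 7.6
```

Call:
{"method": "send_rows", "body": {
  "offset": [
    [0, 0, -0.05],
    [0, 0, -0.1],
    [0, 0, -0.5],
    [0, 0, -0.9],
    [0, 0, -0.9]
  ],
  "twist": [0, 0, 0, 0, 0]
}}

```text
time_s: 33.65
tool_pos: [425.9, -250.6, 155.4]
eef_rot: [0.002, 0.595, 0.803, -0.0]
force: [0.8, -0.8, -0.9]
finger_gap: 0.7
gripper_force: 0.0
```

Call:
{"method": "send_rows", "body": {
  "offset": [
    [0, 0, 0],
    [0, 0, 0],
    [0, 0, 0]
  ],
  "twist": [0, 0, 0]
}}

```text
time_s: 33.95
tool_pos: [423.6, -249.7, 150.5]
eef_rot: [-0.001, 0.595, 0.803, 0.0]
force: [0.4, 1.0, -0.0]
finger_gap: 0.5
gripper_force: 0.0
```

```bash
python3 - <<'E'
from h import *
print(pose()[0],ctrl.hand_in())
E
```

```text
the job is handed in; nothing more can be done
[ 423.64969008 -249.68870628  150.51578382] None
```

I handed the job in at about 34 s of the 72 s, with no verdict shown: the tenoned block is in the nest, the bar key was pressed, the table was turned to the drill detent, and the square and then the small round key were each pressed fully down and let up.

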